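# Set the antenna clamp gap to its gauge mark

### The job

Close the gap of the antenna clamp: with a fingertip resting lightly on top of the knurled wheel, roll the wheel, in as many strokes as it takes, until the sliding jaw's pointer stands on the dark gauge mark of the rider, then take the finger away. Move the jaw only by the wheel, never by pushing it, do not bear down hard on the wheel, and leave the antenna whip base and the loose things around the clamp where they stand: nothing is to be picked up.

Things in the scene. Friction and masses are not known exactly. Their poses are not given: they have to be found in the camera images.
- clamp: The antenna clamp, fixed to the shelf: aluminium base plate 270 x 110 x 12 mm (x, y, z) carrying a sprung deck with wheel and jaw, the rider and the socket. Origin: centre of the plate's underside, at shelf height. +x runs from the wheel to the whip base, +z up; the graduated ledge lies along its -y edge. The wheel stands between two grey cheeks 52 mm long, 8 mm thick, 30 mm apart, tops 54 mm up.
- wheel: Knurled steel wheel, 60 mm across, 22 mm wide, axle level along the clamp's y. Origin: its centre, at (-70, 0, 48) mm in the clamp's frame; turns with the wheel. Rolling its top towards the clamp's +x moves the jaw to +x (closing) by 12 mm per radian, 0.4 mm of jaw per 1 mm of rim; rolling it back opens. Stays where left; about 1.5 N along the rim turns it.
- wheel_top (a point): The top of the unpressed wheel's rim, 78 mm above the shelf, above the axle, middle of its width. Fixed to the clamp (does not turn or sink); axes as the clamp's. The deck that carries wheel and jaw is sprung: pressed from above on the wheel it sinks up to 5 mm, starting at about 1 N, then 1.2 N more per mm, with a hard stop at 5 mm.
- jaw: Sliding chrome clip jaw on two guide rods between wheel and whip base: carriage 22 x 62 x 20 mm, an arm and an upright 36 mm wide clip facing the whip base, top 77 mm above the shelf. Axes as the clamp's; origin at shelf height below the carriage. Starts fully open, at x = -12 mm in the clamp's frame; travels 50 mm in +x, past the mark, stopping short of the whip base. Not to be touched.
- pointer (a point): Outer tip of the jaw's pointer, a 2 mm wide dark blade on the jaw's -y side, over the graduated ledge, 36 mm above the shelf. Moves with the jaw along the clamp's x.
- mark (a point): The gauge mark: middle of the 5 mm wide (along the clamp's x) dark band across the top of the aluminium rider (24 x 16 mm, on the ledge), at the band's end next to the pointer, 37 mm above the shelf. The rider is fixed, 16 to 40 mm from the starting pointer in the clamp's +x. The pointer is on the mark when both have the same x in the clamp's frame.
- whip: Grey antenna whip base, turned, 29 mm across, 105 mm tall with a thin stub, standing loose in a socket 18 mm deep at (100, 0) mm in the clamp's frame. Origin: centre of its underside, 20 mm above the shelf. Leave alone.
- battery_tube: Green anodized battery tube standing on the shelf, 34 mm across, 84 mm tall, origin centre of underside. Loose bystander.
- foot_cap: Worn black rubber foot cap, 44 mm across, 30 mm tall, origin centre of underside. Loose bystander.
- lock_ring: Brass lock ring lying flat, 42 mm outside, 24 mm inside, 12 mm tall, origin centre of underside. Loose bystander.
- grease_tin: Small aluminium tin, 48 mm across, 45 mm tall, origin centre of underside. Loose bystander.
- tent_peg: Steel tent peg lying on the shelf, 8 mm rod, about 170 mm long along its x, hooked at -x; origin near its middle at the shelf. Loose bystander.
- spare_clip: Spare chrome clip, upright U on a 50 x 24 mm foot, 29 mm tall, origin centre of underside. Loose bystander.

How it is judged (in metres and radians):
On the way, in this order (a step that is already met when the one before it is completed fails the run):
1. a fingertip rests on the wheel (contact force between the fingers and wheel above 0.5 N), for 0.1 s.
2. the jaw's pointer has come onto the gauge mark (x of pointer in the frame of mark between -0.0025 and 0.0025 m), for 0.2 s.
At the end, for the whole second after the job is handed in: The pointer's tip stands on the 5 mm wide gauge mark (within 2.5 mm of its middle along the clamp's x), the jaw at rest, the whip base upright in its socket (all of step 2 and linear speed of jaw below 0.002 m/s and angle between whip's own z axis and vertical below 0.15 rad and distance of whip from where it was at the start of the episode below 0.01 m); the robot touches nothing.
It fails at once if the jaw is pushed by the robot instead of by the wheel (contact force between any of the fingers, the arm and jaw above 1 N).
It fails at once if the wheel is borne down on with more than 40 N (contact force between any of the fingers, the arm and wheel above 40 N).
It fails at once if the antenna whip base is lifted, tipped or shifted by more than 10 mm (distance of whip from where it was at the start of the episode above 0.01 m or angle between whip's own z axis and vertical above 0.15 rad).
It fails at once if a loose thing beside the clamp is picked up or moved by more than 20 mm (distance of any of battery_tube, foot_cap, lock_ring, grease_tin, tent_peg, spare_clip from where it was at the start of the episode above 0.02 m).
It also fails if it takes over 51 s, if anything falls off the work surface, if the arm or the gripper's body presses on something with over 40 N, if the wrist force passes 120 N, or if a joint passes its speed limit or range.

### The arm

A 6-joint arm with a two-finger parallel gripper is mounted at the origin on the work surface. World frame = base frame: x ahead of the robot, y to its left, z up, the work surface at z = 0. Lengths are in mm, angles in rad, forces in N, time in s.
With the tool pointing down it reaches from about 350 to 975 mm from the base axis. Payload 7.1 kg.
Tool frame: the origin (TCP) lies on the front face of the gripper's body, between the roots of the fingers; the fingertips stand 80 mm ahead of it and the grasp point (between the pads) lies 61 mm ahead of it (env.tips_ahead is the distance from the TCP to the fingertips, in mm); z points along the fingers, y is the line along which they close (so a half turn about z gives the same grasp; the last joint's range is limited). The gripper opens to 88 mm and grips with 3 to 60 N. Pads are 20 mm wide; open, the fingers measure 115 mm over their backs; the gripper's body (75 mm by 178 mm) begins 61 mm behind the grasp point.
Start: joints at [-1.187, 0.423, 1.63, -0, 1.089, -0.019], TCP at [245.013, -574.956, 302.675] pointing down, gripper open.
Joint ranges: [-3, 3], [-0.9, 2.11], [0.09, 2.58], [-1.31, 4.45], [0.11, 2.69], [-2.54, 2.54]. Speed limits (rad/s): [2.39, 2.39, 3.01, 3.14, 3.14, 3.14].

### API

Orientations are given as a unit quaternion [x, y, z, w].
In Python, from station import env, set_gripper, viewer, workorder gives the robot as it stands. Calls block until the motion is done:
- env.reach(position, orientation): joint-space move of the TCP to a pose.
- env.move_l(position, rot=None, rate=150, f_stop=None): straight line of the TCP; rot=None keeps the orientation; rate is the mean speed in mm/s. With f_stop (N) it stops when the force on the tool has changed by that much, and returns True; else False.
- env.move_joints(angles): joint-space move.
- set_gripper(opening): finger opening in mm; the grip force is fixed at half the most; returns when the fingers have stopped.
- env.hold(seconds).
- env.ik(position, orientation): joint angles nearest the present ones, or None.
- env.read_state(): the state.
- viewer.camera(name): name is "scene" or "top" or "wrist"; returns the picture (480x640x3 uint8, blue, green, red); there is no depth.
- viewer.camera_params(name): a dict with "fx", "fy", "cx", "cy" (pixels), "dist" ([k1, k2, p1, p2, k3] as OpenCV has them; the pictures are not rectified), "pose" (4x4, takes a point from camera to world coordinates); the wrist camera has in their place "tool_from_camera" (4x4, takes a point from camera to tool coordinates, whose origin is the TCP and whose axes are the flange's). Camera axes: x right, y up, looking along -z (the intrinsics and any distortion apply to the point x, -y, -z); pixel columns grow to the right and rows downward; lengths in mm; the calibration is good to about 2 mm. A picture is of the moment at which its call begins: read the wrist's pose just before it. camera_params takes no time and is no camera call.
A pose or a line that the arm cannot do raises env.IKError and nothing moves.
- workorder.sign_off(): hands the job in; it is judged then, once.
The state is a dict: "time_s": time; "qpos": joint angles; "dq": joint speeds; "tau": joint torques, N m; "tool_pos": TCP position; "orientation": TCP orientation; "force": force on the tool from outside, world axes, zero at the start; "wrist_torque": the same for the moment, N m; "width": finger opening in mm; "grip_force": force on a finger pad.
Only numpy, scipy, OpenCV 4.12 (cv2) and the standard library are available. Lean on these libraries where they do the work, as an engineer would, in place of code of your own. Each camera call takes 0.05 s, during which the arm holds its last target. There are 200 camera calls.

## Working session

There is one attempt and no reset: what is moved stays moved. The work goes in short steps, each a Python script; the robot and the scene stay as the last script left them, time stands still between calls to the robot, and variables do not carry over. Pictures are saved under pics/ and viewed, at most 10 in all, crops included, and the job is handed in when it is done.

```bash
ls; mkdir -p pics; python3 - <<'E'
from station import env, set_gripper, viewer, workorder
import cv2,numpy as np
np.set_printoptions(precision=3,suppress=True)
for n in ("scene","top","wrist"):
    cv2.imwrite(f"pics/{n}0.png",viewer.camera(n)); print(n,viewer.camera_params(n))
print(env.read_state())
E
```

```text
pics
scene {'fx': 610.3307127561437, 'fy': 610.3307127561437, 'cx': 334.7333651049835, 'cy': 249.16872853597263, 'dist': array([-0.032,  0.   ,  0.   ,  0.   ,  0.   ]), 'pose': array([[   0.419,   -0.681,    0.601, 1090.489],
       [   0.908,    0.312,   -0.279, -181.984],
       [   0.002,    0.663,    0.749,  713.131],
       [   0.   ,    0.   ,    0.   ,    1.   ]])}
top {'fx': 449.37537885624056, 'fy': 449.37537885624056, 'cx': 330.1120234248339, 'cy': 242.89639944295052, 'dist': array([-0.099,  0.   ,  0.   ,  0.   ,  0.   ]), 'pose': array([[ -0.021,   0.987,  -0.16 , 456.222],
       [ -1.   ,  -0.021,   0.005,  55.651],
       [  0.002,   0.16 ,   0.987, 822.728],
       [  0.   ,   0.   ,   0.   ,   1.   ]])}
wrist {'fx': 333.74841832707654, 'fy': 333.74841832707654, 'cx': 316.93354663703025, 'cy': 239.37142289599996, 'dist': array([-0.007,  0.   ,  0.   ,  0.   ,  0.   ]), 'tool_from_camera': array([[  0.001,   0.953,   0.303,  84.67 ],
       [  1.   ,  -0.001,  -0.001,   0.574],
       [ -0.001,   0.303,  -0.953, -82.03 ],
       [  0.   ,   0.   ,   0.   ,   1.   ]])}
{'time_s': 0.15, 'qpos': array([-1.187,  0.424,  1.63 , -0.   ,  1.089, -0.019]), 'dq': array([ 0.001, -0.001, -0.002,  0.002, -0.001, -0.001]), 'tau': array([  0.001, -54.498, -27.392,   0.065,   0.02 ,  -0.   ]), 'tool_pos': array([ 244.886, -574.677,  302.096]), 'orientation': array([ 0.98 ,  0.2  , -0.   , -0.001]), 'force': array([-0.278, -0.207, -0.268]), 'wrist_torque': array([-0.03 , -0.046, -0.001]), 'grip_force': 0.0, 'width': 87.83732939105944}
```

View pics/top0.png

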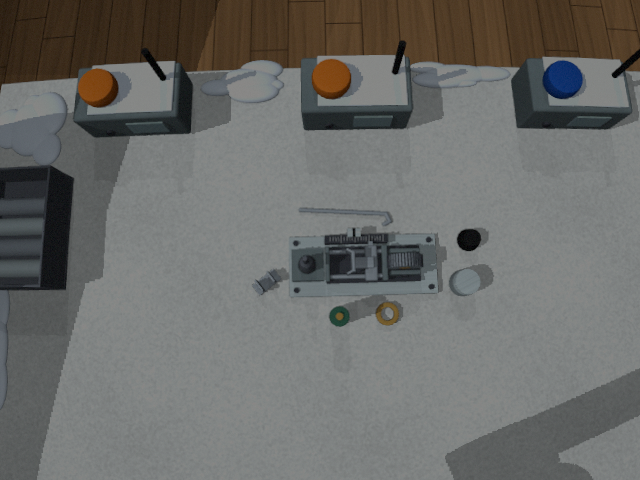

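View pics/scene0.png

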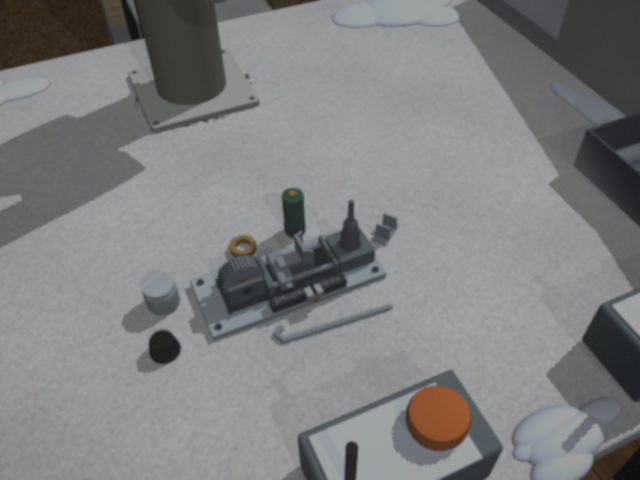

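The top view shows the clamp plate from about (289,235) to (438,296), whip at (306,263), wheel at (405,262) and rider up by (353,233). Clamp +x therefore points left in the image (world +y), and the ledge faces world +x. The scene view agrees: wheel (243,280), rider (315,293).

```bash
cat > h.py <<'E'
from station import env, set_gripper, viewer, workorder
import cv2,numpy as np
from scipy.spatial.transform import Rotation as R
np.set_printoptions(precision=2,suppress=True)
def campose(n,st=None):
    p=viewer.camera_params(n)
    if n!="wrist": return p,p["pose"]
    T=np.eye(4);T[:3,:3]=R.from_quat(st["orientation"]).as_matrix();T[:3,3]=st["tool_pos"]
    return p,T@p["tool_from_camera"]
def rays(n,px,st=None):
    p,T=campose(n,st)
    K=np.array([[p["fx"],0,p["cx"]],[0,p["fy"],p["cy"]],[0,0,1.]])
    u=cv2.undistortPoints(np.array(px,float).reshape(-1,1,2),K,p["dist"]).reshape(-1,2)
    d=np.c_[u[:,0],-u[:,1],-np.ones(len(u))]@T[:3,:3].T
    return T[:3,3],d
def onz(n,px,z,st=None):
    o,d=rays(n,px,st); return o+d*((z-o[2])/d[:,2])[:,None]
def tri(n1,p1,s1,n2,p2,s2):
    o1,d1=rays(n1,p1,s1);o2,d2=rays(n2,p2,s2);out=[]
    for a,b in zip(d1,d2):
        t=np.linalg.lstsq(np.c_[a,-b],o2-o1,rcond=None)[0]
        P,Q=o1+a*t[0],o2+b*t[1]; out.append(np.r_[(P+Q)/2,np.linalg.norm(P-Q)])
    return np.array(out)
E
python3 - <<'E'
from h import *
import pickle
c=onz("top",[(289,235),(438,234),(438,296),(289,297)],12);print(c,c.mean(0))
print(onz("top",[(405,262)],70))
m=c.mean(0); q=[1,0,0,0]
set_gripper(0)
S=[]
env.reach([m[0]-10,m[1]-50,260],q)
for i,dy in enumerate((-50,20)):
    env.move_l([m[0]-10,m[1]+dy,260]); env.hold(.2); s=env.read_state(); im=viewer.camera("wrist"); S.append(s)
    cv2.imwrite(f"pics/w{i+1}.png",im); print(s["tool_pos"],s["orientation"],s["force"],s["width"],s["time_s"])
pickle.dump(S,open("S.pkl","wb"))
E
```

```text
[[ 603.52  126.21   12.  ]
 [ 599.76 -148.24   12.  ]
 [ 486.03 -141.71   12.  ]
 [ 490.39  127.06   12.  ]] [544.92  -9.17  12.  ]
[[542.55 -74.44  70.  ]]
[534.94 -59.32 259.99] [ 1. -0.  0.  0.] [ 0.12 -0.27 -0.73] 0.44416988050103995 4.0667
[534.97  10.07 260.  ] [ 1. -0.  0.  0.] [-0.59  0.17 -0.21] 0.5477985432710339 4.9333
```

View pics/w1.png

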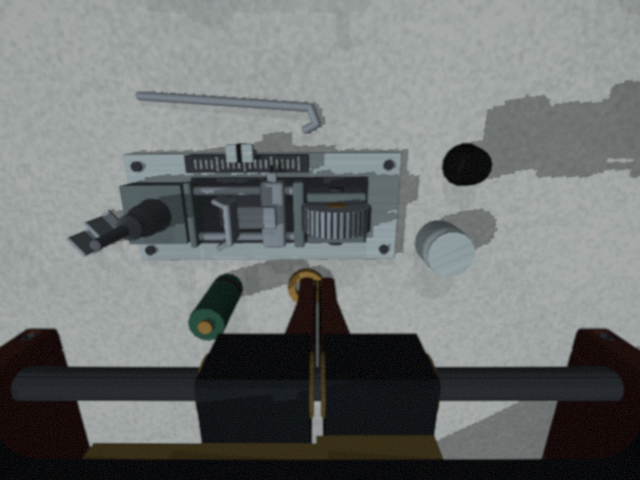

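View pics/w2.png

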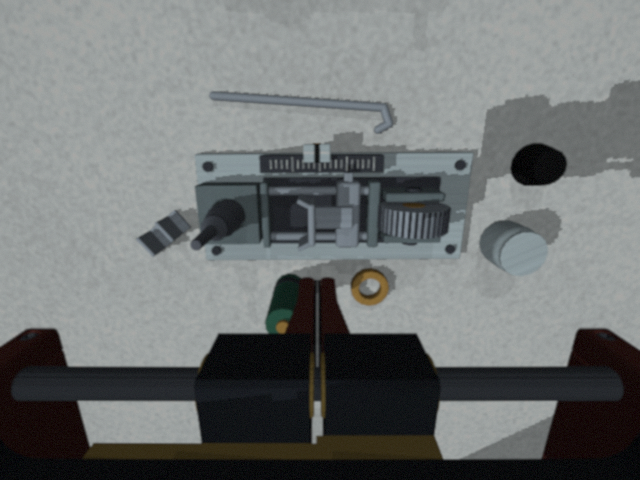

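w1/w2 show image left = world +y (clamp +x) and up = world +x (ledge). Plate bolts: w1 (137,167),(389,165),(383,249),(150,251). The wheel is at (337,222)/(415,222), the rider at (239,153)/(317,153) and the jaw carriage at x≈272/347. I'll fit the clamp frame and zoom on the pointer and rider.

```bash
python3 - <<'E'
from h import *
import pickle
S=pickle.load(open("S.pkl","rb"))
I=[cv2.imread(f"pics/w{i}.png") for i in (1,2)]
b1=[(137,167),(389,165),(383,249),(150,251)];b2=[(209,167),(460,165),(450,249),(217,250)]
def ref(im,pts):
    o=[]
    g=cv2.cvtColor(im,cv2.COLOR_BGR2GRAY).astype(float)
    for x,y in pts:
        w=np.clip(110-g[y-7:y+8,x-7:x+8],0,None);Y,X=np.mgrid[y-7:y+8,x-7:x+8];o.append(((w*X).sum()/w.sum(),(w*Y).sum()/w.sum()))
    return o
r1,r2=ref(I[0],b1),ref(I[1],b2);print(np.array(r1),np.array(r2))
print(tri("wrist",r1,S[0],"wrist",r2,S[1]))
for r,s in((r1,S[0]),(r2,S[1])):
    P=onz("wrist",r,13,s);print(P,P.mean(0));
    v=(P[0]-P[1]+P[3]-P[2]);print("dir",np.degrees(np.arctan2(v[1],v[0])))
# wheel outer rect (left/right edges ~ max dark): print tri of wheel centre & jaw
print("wheel",tri("wrist",[(337,221)],S[0],"wrist",[(415,221)],S[1]))
c=[cv2.resize(I[0][140:190,195:325],None,fx=6,fy=6,interpolation=cv2.INTER_CUBIC),cv2.resize(I[1][140:190,270:400],None,fx=6,fy=6,interpolation=cv2.INTER_CUBIC)]
cv2.imwrite("pics/crop1.png",np.clip(np.vstack(c).astype(float)*1.4,0,255).astype(np.uint8))
E
```

```text
[[136.61 166.2 ]
 [388.46 164.52]
 [383.54 248.75]
 [150.42 249.68]] [[208.   166.18]
 [460.05 164.56]
 [449.94 248.55]
 [216.7  249.59]]
[[ 589.63  115.11   12.8     0.1 ]
 [ 591.33 -128.79   13.07    0.03]
 [ 505.37 -129.23   13.35    0.19]
 [ 504.08  114.33   13.07    0.26]]
[[ 589.6   115.01   13.  ]
 [ 591.3  -128.81   13.  ]
 [ 505.15 -129.31   13.  ]
 [ 503.92  114.39   13.  ]] [547.49  -7.18  13.  ]
dir 90.34476797776307
[[ 589.7   115.05   13.  ]
 [ 591.34 -128.82   13.  ]
 [ 505.35 -129.37   13.  ]
 [ 504.2   114.33   13.  ]] [547.65  -7.2   13.  ]
dir 90.3268872036449
wheel [[545.69 -77.54  54.51   0.03]]
```

View pics/crop1.png

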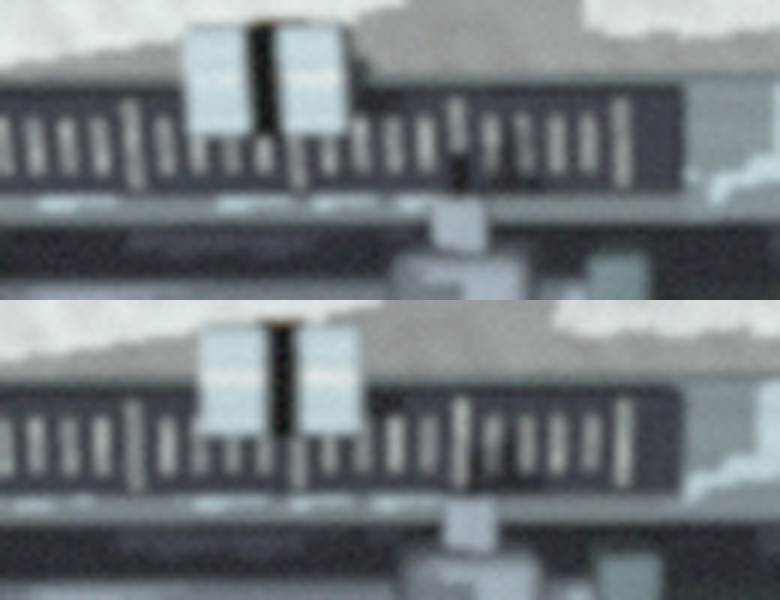

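The crops show the pointer blade at crop (459,170), which is w1 pixel ≈(271.5,168.3). The mark is at crop (262,130) in w1 ≈(238.7,161.7), and in w2 ≈(317.2,161.7). I'll compute the gap, then make a first stroke.

```bash
cat >> h.py <<'E'
C=np.array([547.55,-7.2]);yaw=np.radians(90.34)
ux=np.array([np.cos(yaw),np.sin(yaw)]);uy=np.array([-ux[1],ux[0]])
Q=(R.from_euler("z",yaw-np.pi/2)*R.from_quat([1,0,0,0])).as_quat()
def cl(P): return np.c_[(P[:,:2]-C)@ux,(P[:,:2]-C)@uy]
def tcp(x,tipz,y=0): return np.r_[C+ux*x+uy*y,tipz+env.tips_ahead]
def stroke(a,b,press,rate=35):
    env.move_l(tcp(-70+a,84),rate=120)
    hit=env.move_l(tcp(-70+a,78-press),rate=25,f_stop=12)
    s=env.read_state();print("down",hit,s["tool_pos"],s["force"])
    env.move_l(tcp(-70+b,78-press),rate=rate,f_stop=15)
    s=env.read_state();print("end",s["tool_pos"],s["force"],s["time_s"])
    env.move_l(tcp(-70+b,84),rate=80)
def look(name,x=-45,z=110):
    env.move_l(tcp(x,z),rate=120);env.hold(.2);s=env.read_state();im=viewer.camera("wrist")
    cv2.imwrite(f"pics/{name}.png",im);return s,im
E
python3 - <<'E'
from h import *
import pickle
S=pickle.load(open("S.pkl","rb"))
print(env.tips_ahead,S[0]["tool_pos"])
print("mark",cl(onz("wrist",[(238.2,161.2)],37,S[0])),cl(onz("wrist",[(316.7,161.2)],37,S[1])))
print("ptr",cl(onz("wrist",[(271,167.8)],36,S[0])))
env.reach(tcp(-84,120),Q)
stroke(-14,14,3)
s,im=look("a1");pickle.dump(s,open("a1.pkl","wb"))
E
```

```text
80.0 [534.94 -59.32 259.99]
mark [[ 17.55 -48.72]] [[ 16.77 -48.79]]
ptr [[-11.35 -42.67]]
down False [548.56 -91.26 155.35] [1.41 1.21 2.59]
end [547.92 -62.91 154.96] [2.01 3.   4.13] 7.4417
```

View pics/a1.png

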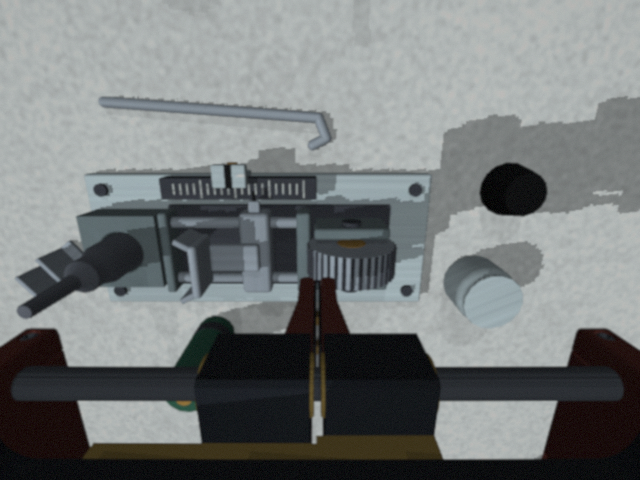

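The wheel turned: the jaw's tab is now at (253,207) and the mark at (229,176). I'll measure this view and continue with another stroke.

```bash
python3 - <<'E'
from h import *
import pickle
s=pickle.load(open("a1.pkl","rb"))
P=cl(onz("wrist",[(228.5,185),(252.5,200)],36,s));print(P,P[0,0]-P[1,0])
stroke(-14,14,3)
s,im=look("a2",x=0,z=105);pickle.dump(s,open("a2.pkl","wb"))
cv2.imwrite("pics/crop2.png",np.clip(1.4*cv2.resize(im[160:235,240:370],None,fx=6,fy=6,interpolation=cv2.INTER_CUBIC).astype(float),0,255).astype(np.uint8))
E
```

```text
[[ 16.78 -49.67]
 [  0.49 -39.  ]] 16.288897242126872
down False [548.4  -91.03 155.28] [0.9  0.17 2.31]
end [547.97 -62.88 154.97] [2.61 1.52 2.97] 10.3417
```

View pics/crop2.png

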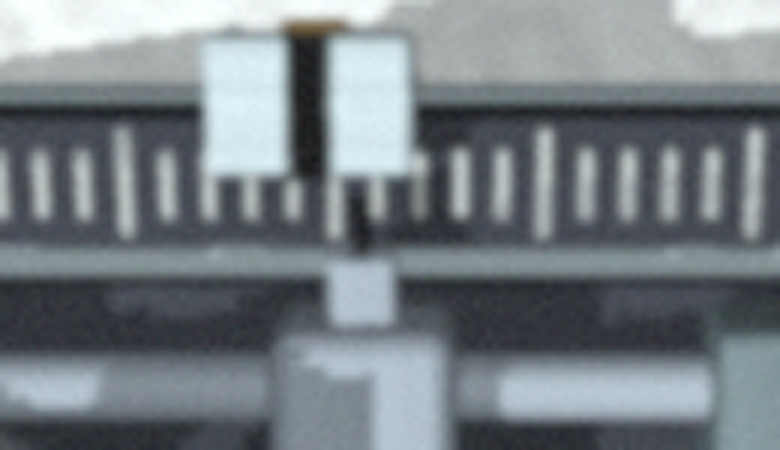

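The crop shows the mark at crop (309,170) and the pointer blade and tab at crop (360,220). They are still some 5 mm apart.

```bash
python3 - <<'E'
from h import *
import pickle
s=pickle.load(open("a2.pkl","rb"))
P=cl(onz("wrist",[(291,188),(299.6,196)],36.5,s));g=P[0,0]-P[1,0];print(P,g)
L=g/0.425
print("stroke",L)
assert 4<L<20
stroke(-L/2,L/2,3,rate=20)
s,im=look("a3",x=0,z=105);pickle.dump(s,open("a3.pkl","wb"))
cv2.imwrite("pics/crop3.png",np.clip(1.4*cv2.resize(im[160:235,240:370],None,fx=6,fy=6,interpolation=cv2.INTER_CUBIC).astype(float),0,255).astype(np.uint8))
E
```

```text
[[ 16.99 -48.71]
 [ 11.14 -43.15]] 5.850001323616425
stroke 13.76470899674453
down False [548.38 -83.85 155.28] [0.47 1.26 4.5 ]
end [548.01 -70.09 155.01] [1.39 1.57 4.3 ] 13.675
```

View pics/crop3.png

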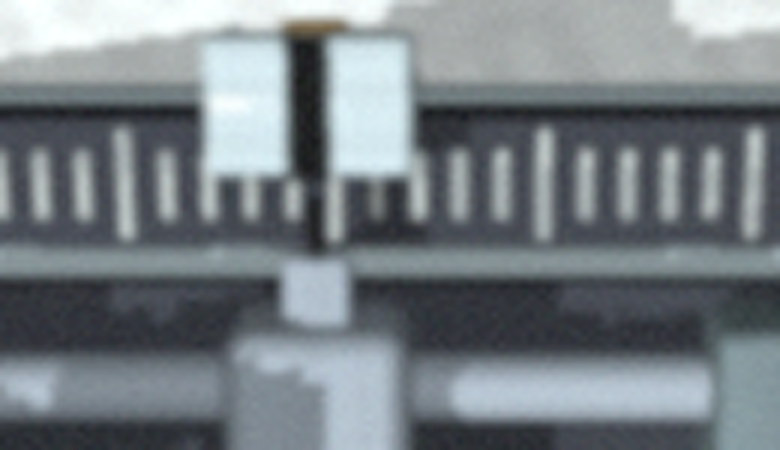

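The pointer (crop x 315) now stands about 1 px, or 0.7 mm, short of the mark's middle (crop x 309). That is well inside 2.5 mm, and the finger is clear of everything.

```bash
python3 - <<'E'
from h import *
import pickle
s=pickle.load(open("a3.pkl","rb"))
P=cl(onz("wrist",[(291,188),(292.1,196)],36.5,s));print(P[0,0]-P[1,0])
env.move_l(tcp(-30,150),rate=120);env.hold(.3)
print(workorder.sign_off())
E
```

```text
0.6369736885780384
the job is handed in; nothing more can be done
None
```

I rolled the wheel in three light strokes; by my camera measurement the pointer stands about 0.6 mm short of the middle of the gauge mark. The finger is clear, and the job is handed in; the sign-off returned no verdict.

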